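# Mesh the reamer on the bar's citrus press and hold it running

### The arm

A 6-joint arm with a two-finger parallel gripper is mounted at the origin on the work surface. World frame = base frame: x ahead of the robot, y to its left, z up, the work surface at z = 0. Lengths are in m, angles in degrees, forces in N, time in s.
With the tool pointing down it reaches from about 0.25 to 0.725 m from the base axis. Payload 9.7 kg.
Tool frame: the origin (TCP) lies at the centre of the arm's flange, where the gripper is bolted on; the fingertips stand 173 mm ahead of it and the grasp point (between the pads) lies bot.grip_depth ahead of it (bot.grip_depth is the distance from the TCP to the grasp point, in m); z points along the fingers, y is the direction in which the jaws open and shut (so a half turn about z gives the same grasp; the last joint's range is limited). The gripper opens to 85 mm and grips with 20 to 120 N. Pads are 22 mm wide; open, the fingers measure 114 mm over their backs; the gripper's body (76 mm by 85 mm) begins 54 mm behind the grasp point. The pads swing forward as they close: fully open they stand 13 mm farther back than shut.
Start: joints at [66.062, 4.979, 10.078, 95.1, 0, 90], TCP at [0.223, 0.503, 0.405] pointing down, gripper open.
Joint ranges: [-179.16, 179.16], [-48.56, 103.87], [-65.8, 70.77], [-126.05, 130.52], [-82.76, 87.17], [-180, 180]. Speed limits (degrees/s): [127.2, 127.2, 147.25, 180, 180, 180].

### API

Orientations are given as [roll, pitch, yaw] about the fixed x, y, z axes, in that order (R = Rz(yaw) Ry(pitch) Rx(roll)).
In Python, from workcell import status, viewer, bot gives the robot as it stands. The module is installed in compiled form; this text tells all that it offers.
- The arm moves only by the tool move_arm, never from a script. Its argument "commands" is a list of rows, each an object with "claw": the gripper's target within -1 to 1 (fully open at 1, half-way at 0, shut at -1); "travel": the shift along the tool's x, y, z in cm, a list of three; "turn": the turn about the tool's z in degrees. A call has 1 to 5 rows; each row shifts and turns the commanded pose from where the row before left it, along the tool's axes as they then stand; what a row does not reach is not made up. A row lasts 1/12 s, in which the tool goes at most 41.7 mm and 7.16 degrees, less where a joint would pass 70% of its speed; a pose out of reach is approached as far as the arm can. A call is refused whole if a number of a shift passes 4.17 or a number of a turn 7.16, either way. A call with a gripper value outside its range is refused whole. The fingers move at their own pace and stop on an object; "squeeze" is the grip in N (left out, the last holds). Time passes only in rows, so rows that do not move let the fingers close. It gives the time, the measured TCP pose, the force and the opening at its end, in the units of the state.
- status.get_obs(): the state, without advancing time (a new reading comes with each control period).
- viewer.camera(name): name is "side" or "top" or "wrist"; returns the picture (400x640x3 uint8, blue, green, red); there is no depth.
- viewer.camera_params(name): a dict with "camera_matrix" (3x3 intrinsics, pixels), "xyz" and "rotation" of the camera in the world. Camera axes: x right, y up, looking along -z (the intrinsics and any distortion apply to the point x, -y, -z); pixel columns grow to the right and rows downward; lengths in m; the calibration is good to about 2 mm. A picture is of the moment at which its call begins: read the wrist's pose just before it. camera_params takes no time and is no camera call; for the wrist camera it gives the pose at the moment of the call.
- bot.job_done(): hands the job in, once; it reports no verdict.
The state is a dict: "time": time; "q": joint angles; "qd": joint speeds; "joint_efforts": joint torques, N m; "ee_pos": TCP position; "tcp_rot": TCP orientation; "wrist_force": force on the tool from outside, world axes, zero at the start; "torque": the same for the moment, N m; "opening": finger opening in m.
Only numpy, scipy, OpenCV 4.12 (cv2) and the standard library are available. Lean on these libraries where they do the work, as an engineer would, in place of code of your own. Each camera call takes 0.05 s, during which the arm holds its last target.

### The job

Fit the green reamer with the yellow ribs onto the drive spindle of the citrus press: turn it until its socket meshes with the orange splines, slide it fully home, then press it straight down so that the sprung spindle is pushed all the way in and the press's switch stays on. Finish while still holding the reamer in the gripper and keeping it pressed down; do not let go. Leave the glass tumbler, the amber bottle and the steel jigger where they stand.

Things in the scene. Friction and masses are not known exactly. Their poses are not given: they have to be found in the camera images.
- reamer: Loose green plastic citrus reamer, 82 mm tall, about 90 g, upright on the counter at any yaw. Origin: centre of its underside; z up, x and y along its ribs. Round flange 68 mm across, 5 mm high; socket body 47 mm across, 42 mm at height 36 mm; above it a cross of four yellow ribs. It meshes in four yaws, every 90 degrees.
- reamer_grip (a point): Point on the reamer's axis 60 mm above its underside: where to grip from above. Here the yellow ribs form a cross, 36 mm across from rib end to rib end, each 8 mm thick, with flat upright ends from height 40 to 70 mm. Grip it firmly (60 to 80 N) so that it does not slip when pushed down.
- reamer_socket (a point): Mouth of the socket, at the reamer's origin, opening downward. A bore 16.4 mm across and 36 mm deep with four slots 7 mm wide along +x, -x, +y, -y, directly below the ribs. Between the slots are four keys from the underside to height 19 mm, rounded at the bottom.
- citrus_press: Fixed black citrus press with a round steel juice bowl on top; origin at the centre of its underside, on the spindle's upright axis, z up, small spout along -x. Foot 124 mm across; bowl 140 mm across, rim 116 mm and floor 97 mm above the counter. The spindle stands in the bowl's centre.
- drive: Splined spindle of the press. Origin on its axis at the seat, the top of a black shoulder 33 mm across, 118 mm above the counter when up. Four orange splines rise 18 mm from the seat along its +x, -x, +y, -y: 5 mm wide, 26 mm end to end, round-topped. It stands at any yaw; its gearbox resists turning (0.3 N m). Fully home, the reamer's origin coincides with this origin.
- drive_tip (a point): Tip of the steel pilot pin in the middle of the splines, 33 mm above the seat: 14 mm across, last 4 mm tapered to 7 mm. The reamer's bore goes over it first (1.2 mm play all round). Off angle, the keys stop on the splines with the underside 18 mm above the seat; within about 6 degrees of a match it slides on down to the seat.
- plunger (a joint): How far the spindle (drive) is pushed straight down into the press, m: 0 is up, 0.006 is the stop with the switch fully pressed. Sprung: a push of about 7 N starts to move it, about 11 N holds it at the stop. It also sinks if pushed while the splines are not meshed.
- tumbler: Bystander: glass tumbler, 72 mm across, 95 mm high, standing; origin at the centre of its underside.
- bitters: Bystander: small amber bottle with a yellow cap, 52 mm across, 125 mm high, standing; origin at the centre of its underside.
- jigger: Bystander: hourglass-shaped steel bar measure, 44 mm across, 78 mm high, standing; origin at the centre of its underside.

How it is judged (in metres and radians):
On the way:
1. the reamer is held up off the counter in the gripper (height (world z) of reamer above 0.05 m and contact force between the fingers and reamer above 1 N), for 0.2 s.
At the end, for the whole second after the job is handed in: Reamer meshed and home on the drive (origins within 3 mm in height and sideways, a matching angle within 9 deg, upright within 5 deg), plunger over 4.8 mm down, reamer pushing the drive with over 5 N, fingers on it with over 3 N; tumbler, bottle and jigger upright, moved under 30 mm (z of reamer in the frame of drive between -0.003 and 0.003 m and horizontal distance between reamer and drive below 0.003 m and (angle between the x axis of reamer and the x axis of drive, either way round below 0.16 rad or angle between the x axis of reamer and the y axis of drive, either way round below 0.16 rad) and angle between reamer's own z axis and vertical below 0.09 rad and value of joint plunger above 0.0048 m and contact force between reamer and drive above 5 N and contact force between the fingers and reamer above 3 N and distance of each of tumbler, bitters, jigger from where it was at the start of the episode below 0.03 m and angle between each of tumbler, bitters, jigger's own z axis and vertical below 0.2 rad); the arm keeps its last pose, push and grip.
It fails at once if the tumbler is knocked over or shoved (distance of tumbler from where it was at the start of the episode above 0.04 m or angle between tumbler's own z axis and vertical above 0.5 rad).
It fails at once if the bitters is knocked over or shoved (distance of bitters from where it was at the start of the episode above 0.04 m or angle between bitters's own z axis and vertical above 0.5 rad).
It fails at once if the jigger is knocked over or shoved (distance of jigger from where it was at the start of the episode above 0.04 m or angle between jigger's own z axis and vertical above 0.5 rad).
It also fails if it takes over 45 s, if anything falls off the work surface, if the arm or the gripper's body presses on something with over 40 N, if the wrist force passes 120 N, or if a joint passes its speed limit or range.

## Working session

There is one attempt and no reset: what is moved stays moved. The work goes in short steps, Python scripts to look and compute and a tool call to move; the robot and the scene stay as the last step left them, time stands still between calls to the robot, and variables do not carry over. Pictures are saved under pics/ and viewed, and the job is handed in when it is done.

Besides the shell and the picture viewer there is one more tool, called after "Call:" as name([rows], argument=value, ...), one row to a line, values as JSON. move_arm: Moves the arm, as the interface text tells. Its arguments: {"type":"object","properties":{"commands":{"type":"array"},"squeeze":{"type":"number"}},"required":["commands"]}

```bash
mkdir -p pics
python3 - <<'E'
from workcell import status, viewer, bot
import cv2
o=status.get_obs(); print(o, bot.grip_depth)
for n in ["side","top","wrist"]:
    p=viewer.camera_params(n); print(n,p)
    cv2.imwrite(f"pics/{n}0.png",viewer.camera(n))
E
```

```text
{'time': 0.0, 'q': array([ 6.60616390e+01,  5.01172017e+00,  1.00365425e+01,  9.51003129e+01,
       -9.05647084e-04,  9.00024207e+01]), 'qd': array([ 0.0909016 , -0.03481527,  0.03689817, -0.06564721,  0.03357994,
       -0.01788007]), 'joint_efforts': array([ 4.30839577e-05, -5.20386028e+01,  4.64803648e+01,  1.65261637e-02,
       -5.36830646e-05,  1.87773270e-05]), 'ee_pos': array([0.22316887, 0.50269591, 0.40399568]), 'tcp_rot': array([-1.79924509e+02,  9.08835676e-04,  1.56059220e+02]), 'wrist_force': array([ 0.21949664, -0.39694431,  0.17299336]), 'torque': array([ 0.05427454, -0.0841885 , -0.00691879]), 'opening': 0.08523758679407559} 0.1547
side {'camera_matrix': array([[362.09782747,   0.        , 317.97228086],
       [  0.        , 362.09782747, 200.81276963],
       [  0.        ,   0.        ,   1.        ]]), 'xyz': array([ 0.15583866, -0.54617048,  0.89868004]), 'rotation': array([ 43.49656904,  -0.2923326 , -41.47825774])}
top {'camera_matrix': array([[403.18435943,   0.        , 317.10202301],
       [  0.        , 403.18435943, 206.96047186],
       [  0.        ,   0.        ,   1.        ]]), 'xyz': array([ 0.48187737, -0.01593082,  1.16424384]), 'rotation': array([ 10.02970415,   1.42382905, -91.08197043])}
wrist {'camera_matrix': array([[346.39299794,   0.        , 319.62261088],
       [  0.        , 346.39299794, 199.82029192],
       [  0.        ,   0.        ,   1.        ]]), 'xyz': array([0.15925307, 0.53161896, 0.37313755]), 'rotation': array([-1.62009656e+01,  5.06320390e-02,  6.60366556e+01])}
```

View pics/side0.png

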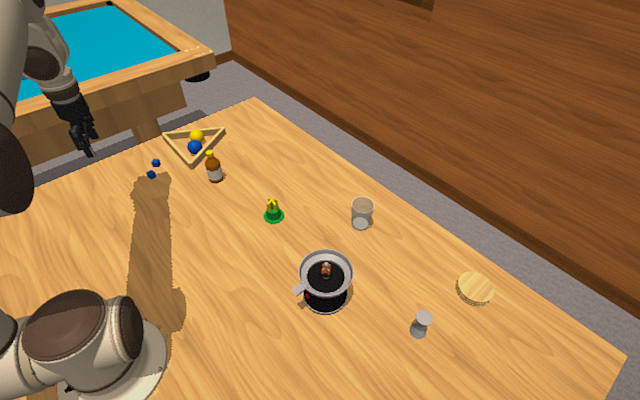

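View pics/top0.png

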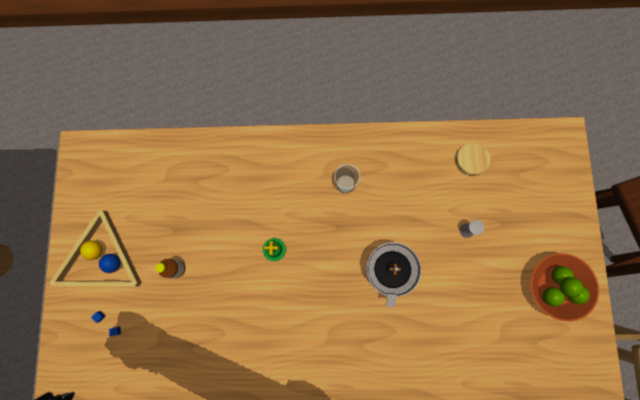

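View pics/wrist0.png

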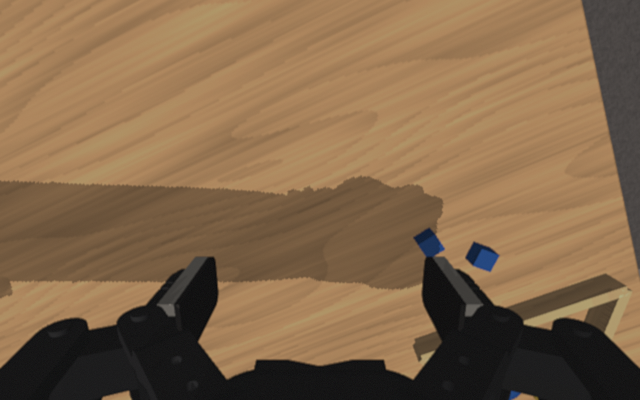

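The top view shows the reamer near (274,249), the press near (394,269), the bottle at (172,268), the tumbler at (346,179) and the jigger at (472,229). The side view agrees with this. Next I'll measure positions.

```bash
cat > h.py <<'E'
from workcell import status, viewer, bot
import cv2, numpy as np
from scipy.spatial.transform import Rotation as R
def ray(p,uv):
    K=p["camera_matrix"]; d=np.linalg.inv(K)@[uv[0],uv[1],1]
    return R.from_euler("xyz",p["rotation"],degrees=True).as_matrix()@(d*[1,-1,-1])
def toz(p,uv,z):
    d=ray(p,uv); return p["xyz"]+d*(z-p["xyz"][2])/d[2]
def proj(p,X):
    c=R.from_euler("xyz",p["rotation"],degrees=True).as_matrix().T@(np.array(X)-p["xyz"])
    c=c*[1,-1,-1]; c=p["camera_matrix"]@c; return c[:2]/c[2]
def tri(ps,uvs):
    A=np.zeros((3,3));b=np.zeros(3)
    for p,u in zip(ps,uvs):
        d=ray(p,u);d/=np.linalg.norm(d);M=np.eye(3)-np.outer(d,d);A+=M;b+=M@p["xyz"]
    return np.linalg.solve(A,b)
def masks(im):
    h=cv2.cvtColor(im,cv2.COLOR_BGR2HSV)
    return dict(green=cv2.inRange(h,(45,100,40),(85,255,255)),yellow=cv2.inRange(h,(22,190,120),(33,255,255)),orange=cv2.inRange(h,(3,150,70),(16,255,255)))
def obs():
    o=status.get_obs(); print("t",round(o["time"],2),"pos",o["ee_pos"].round(4),"rot",o["tcp_rot"].round(2),"F",o["wrist_force"].round(1),"T",o["torque"].round(2),"op",round(o["opening"],4),"q",o["q"].round(1)); return o
E
python3 - <<'E'
from h import *
for n in ["side","top"]:
    im=cv2.imread(f"pics/{n}0.png"); p=viewer.camera_params(n)
    for k,m in masks(im).items():
        c,l,s,ce=cv2.connectedComponentsWithStats(m)
        for i in range(1,c):
            if s[i,4]>8: print(n,k,s[i],ce[i].round(1), "z0",toz(p,ce[i],0.0)[:2].round(3),"z.07",toz(p,ce[i],0.07)[:2].round(3),"z.13",toz(p,ce[i],.135)[:2].round(3))
p=viewer.camera_params("top")
print("tumbler",toz(p,(346,179),.05),"bitters",toz(p,(171,268),.06),"jig",toz(p,(472,229),.04),"press rim",toz(p,(393,269),.116))
im=cv2.imread("pics/top0.png")
cv2.imwrite("pics/z1.png",np.hstack([cv2.resize(im[225:275,250:300],(390,390),interpolation=cv2.INTER_CUBIC),cv2.resize(im[235:310,360:435],(390,390),interpolation=cv2.INTER_CUBIC)]))
E
```

```text
side green [264 203  20  21 239] [273.5 215.1] z0 [0.571 0.138] z.07 [0.538 0.084] z.13 [0.508 0.035]
side yellow [189 129  15  13 129] [196.1 134.7] z0 [0.595 0.702] z.07 [0.561 0.605] z.13 [0.529 0.515]
side yellow [205 149   8   8  47] [208.9 152.8] z0 [0.575 0.564] z.07 [0.542 0.478] z.13 [0.512 0.397]
side yellow [267 198  11  14  82] [272.  203.3] z0 [0.599 0.184] z.07 [0.564 0.127] z.13 [0.532 0.074]
side orange [ 44   0  63  18 383] [73.1  7.4] z0 [0.671 2.57 ] z.07 [0.631 2.328] z.13 [0.594 2.102]
side orange [111   0  89  51 777] [151.1  21.8] z0 [0.966 1.978] z.07 [0.903 1.781] z.13 [0.845 1.599]
side orange [  191     0   449   319 77567] [480.9 108.8] z0 [1.66  0.034] z.07 [ 1.542 -0.011] z.13 [ 1.434 -0.053]
side orange [181  48   8   5  12] [184.   49.2] z0 [0.936 1.473] z.07 [0.876 1.316] z.13 [0.819 1.17 ]
side orange [157  56  12   5  16] [162.7  57.8] z0 [0.799 1.452] z.07 [0.749 1.296] z.13 [0.702 1.152]
side orange [174  56  20  19  89] [182.6  63.7] z0 [0.848 1.317] z.07 [0.794 1.172] z.13 [0.744 1.037]
side orange [ 78  60  78  53 590] [109.5  84.4] z0 [0.477 1
[... 28230 characters left out ...]
top orange [412 382   7   2  10] [415.1 382.5] z0 [ 0.199 -0.247] z.07 [ 0.216 -0.233] z.13 [ 0.232 -0.22 ]
top orange [423 382   6   2   9] [425.9 382.7] z0 [ 0.199 -0.276] z.07 [ 0.216 -0.261] z.13 [ 0.232 -0.246]
top orange [ 98 387   7   3  10] [100.9 388.1] z0 [0.196 0.614] z.07 [0.213 0.576] z.13 [0.229 0.541]
top orange [ 35 390  31   9  84] [ 47.9 393.8] z0 [0.183 0.76 ] z.07 [0.201 0.714] z.13 [0.218 0.67 ]
top orange [ 72 393  49   7 155] [ 89.5 397.2] z0 [0.173 0.644] z.07 [0.192 0.604] z.13 [0.209 0.567]
tumbler [ 0.75812548 -0.0754723   0.05      ] bitters [0.5175798  0.41048009 0.06      ] jig [ 0.60906292 -0.42101652  0.04      ] press rim [ 0.50205375 -0.18459035  0.116     ]
```

View pics/z1.png

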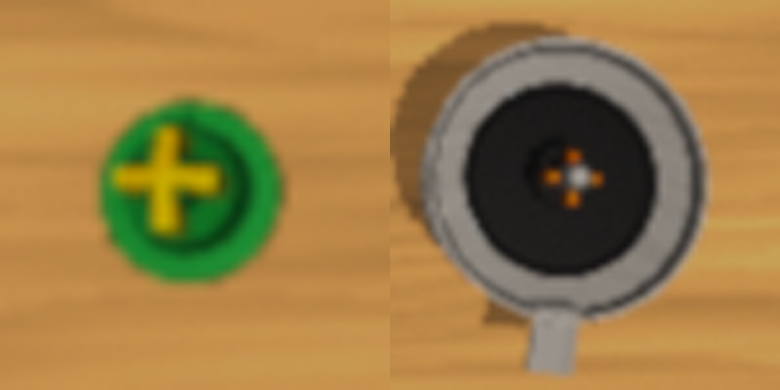

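```bash
cat >> h.py <<'E'
def delta(target_xy, yaw, o=None):
    """tool-frame shift (cm) to move TCP xy to target with current yaw"""
    o=o or status.get_obs()
    M=R.from_euler("xyz",o["tcp_rot"],degrees=True).as_matrix()
    return M.T@(np.array(target_xy)-o["ee_pos"])*100
E
python3 - <<'E'
from h import *
p=viewer.camera_params("top")
def Z(u,v,x0,y0,s): return (x0+(u+.5)/s-.5, y0+(v+.5)/s-.5)
s=7.8
print("flange",toz(p,Z(190,191,250,225,s),.0045))
print("cross",toz(p,Z(167,181,250,225,s),.072))
for a,b in [((113,179),(220,182)),((169,127),(165,234))]:
    A=toz(p,Z(*a,250,225,s),.07);B=toz(p,Z(*b,250,225,s),.07);d=B-A;print("rib",np.degrees(np.arctan2(d[1],d[0]))%180,np.linalg.norm(d))
s=5.2
for n,c,z in [("rimouter",(564,178),.116),("pin",(579,178),.151),("splines",(574,178),.135)]: print(n,toz(p,Z(c[0]-390,c[1],360,235,s),z))
for a,b in [((552,177),(597,180)),((573,157),(572,200))]:
    A=toz(p,Z(a[0]-390,a[1],360,235,s),.134);B=toz(p,Z(b[0]-390,b[1],360,235,s),.134);d=B-A;print("spl",np.degrees(np.arctan2(d[1],d[0]))%180,np.linalg.norm(d))
E
```

```text
flange [0.56751628 0.13555503 0.0045    ]
cross [0.56616407 0.13475426 0.072     ]
rib 87.21573290963347 0.03741690492867321
rib 177.90969776183138 0.037180379078925296
rimouter [ 0.50248847 -0.18475991  0.116     ]
pin [ 0.50166211 -0.18622607  0.151     ]
splines [ 0.50202131 -0.18651033  0.135     ]
spl 85.09003964971475 0.021669154215254997
spl 175.667723328613 0.020594738616118102
```

The reamer is at about (0.567, 0.135) with its ribs near −2.5°. The drive is at about (0.502, −0.186) with its splines near −5°. I'll translate over the reamer and then turn to a yaw of about 87.5°.

Call:
move_arm([
  {"claw":1,"travel":[-3.57,-1.51,0],"turn":0},
  {"claw":1,"travel":[-3.57,-1.51,0],"turn":0},
  {"claw":1,"travel":[-3.57,-1.51,0],"turn":0},
  {"claw":1,"travel":[-3.57,-1.51,0],"turn":0},
  {"claw":1,"travel":[-3.57,-1.51,0],"turn":0},
], squeeze=70)

```text
time: 0.57
ee_pos: [0.3564, 0.3598, 0.4045]
tcp_rot: [-180.0, -0.0, 156.1]
wrist_force: [0.7, 0.4, 0.2]
opening: 0.0853
```

Call:
move_arm([
  {"claw":1,"travel":[-3.57,-1.51,0],"turn":0},
  {"claw":1,"travel":[-3.57,-1.51,0],"turn":0},
  {"claw":1,"travel":[-3.57,-1.51,0],"turn":0},
  {"claw":1,"travel":[-3.57,-1.51,0],"turn":0},
  {"claw":1,"travel":[-3.57,-1.51,0],"turn":0},
])

```text
time: 0.98
ee_pos: [0.4891, 0.2181, 0.4046]
tcp_rot: [180.0, -0.0, 156.1]
wrist_force: [0.3, 1.0, -0.1]
opening: 0.0855
```

Call:
move_arm([
  {"claw":1,"travel":[-3.57,-1.51,0],"turn":0},
  {"claw":1,"travel":[-3.57,-1.51,0],"turn":0},
  {"claw":1,"travel":[-3.57,-1.51,0],"turn":0},
  {"claw":1,"travel":[0,0,0],"turn":6.85},
  {"claw":1,"travel":[0,0,0],"turn":6.85},
])

```text
time: 1.4
ee_pos: [0.5691, 0.133, 0.4036]
tcp_rot: [-179.9, -0.1, 141.9]
wrist_force: [-0.2, -0.4, 0.3]
opening: 0.0854
```

Call:
move_arm([
  {"claw":1,"travel":[0,0,0],"turn":6.85},
  {"claw":1,"travel":[0,0,0],"turn":6.85},
  {"claw":1,"travel":[0,0,0],"turn":6.85},
  {"claw":1,"travel":[0,0,0],"turn":6.85},
  {"claw":1,"travel":[0,0,0],"turn":6.85},
])

```text
time: 1.82
ee_pos: [0.5677, 0.1349, 0.4043]
tcp_rot: [-180.0, -0.0, 107.8]
wrist_force: [-0.1, 0.4, -0.4]
opening: 0.0852
```

Call:
move_arm([
  {"claw":1,"travel":[0,0,0],"turn":6.85},
  {"claw":1,"travel":[0,0,0],"turn":6.85},
  {"claw":1,"travel":[0,0,0],"turn":6.85},
  {"claw":1,"travel":[0,0,0],"turn":0},
  {"claw":1,"travel":[0,0,0],"turn":0},
])

```text
time: 2.23
ee_pos: [0.5677, 0.135, 0.4044]
tcp_rot: [-180.0, 0.0, 87.8]
wrist_force: [-0.6, 0.1, -0.4]
opening: 0.0853
```

Run:
```python
from h import *
o=obs(); print(delta([.567,.135,.404],0))
p=viewer.camera_params("wrist"); print(p["xyz"],p["rotation"]); cv2.imwrite("pics/w1.png",viewer.camera("wrist"))
```

```text
t 2.23 pos [0.5677 0.135  0.4044] rot [-1.7998e+02  1.0000e-02  8.7780e+01] F [-0.6  0.1 -0.4] T [ 0.02  0.02 -0.03] op 0.0853 q [ 13.4   9.7  15.3  95.6   0.  105.6]
[ 0.00073884 -0.07134805  0.04336312]
[0.57077675 0.20564631 0.37350752] [-16.11477661  -0.0945302   -2.24816625]
```

View pics/w1.png

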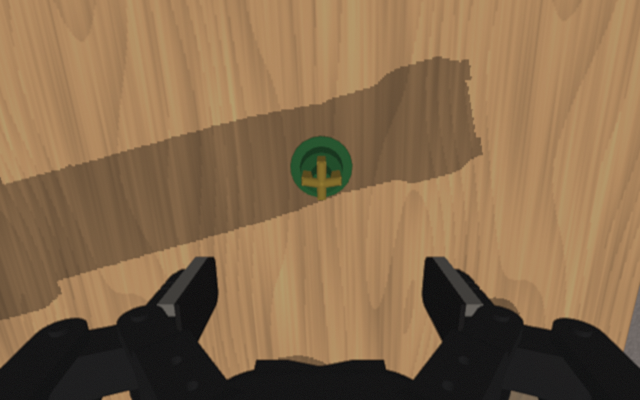

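The reamer's cross sits centred near (321,180), and the ribs look aligned with the jaws. I'll refine this with a zoom.

Run:
```python
from h import *
from scipy.optimize import least_squares
im=cv2.imread("pics/w1.png"); p=viewer.camera_params("wrist")
h=cv2.cvtColor(im,cv2.COLOR_BGR2HSV)
g=cv2.inRange(h,(40,80,25),(90,255,255)); y=cv2.inRange(h,(18,140,60),(33,255,255))
roi=np.zeros_like(g); roi[125:210,280:365]=255; g&=roi;y&=roi
cs,_=cv2.findContours(g|y,cv2.RETR_EXTERNAL,cv2.CHAIN_APPROX_NONE)
hull=cv2.convexHull(max(cs,key=cv2.contourArea)).reshape(-1,2)
up=hull[(hull[:,1]<178)]
P=np.array([toz(p,u,.005) for u in up])[:,:2]
r=least_squares(lambda c:np.hypot(*(P-c[:2]).T)-c[2],[.567,.135,.034]); print("flange",r.x,np.abs(r.fun).max())
z=cv2.resize(im[130:210,280:360],(560,560),interpolation=cv2.INTER_CUBIC)
# overlay model
cx,cy,a=r.x[0],r.x[1],np.radians(-2.5)
q=lambda X:tuple(np.round(((proj(p,X)-[280,130]+.5)*7-.5)).astype(int).tolist())
for t in (a,a+np.pi/2):
    for zz in (.07,.04):
      d=np.array([np.cos(t),np.sin(t),0]);n=np.array([-d[1],d[0],0]);C=np.array([cx,cy,zz])
      pts=[q(C+.018*s*d+.004*w*n) for s,w in((1,1),(1,-1),(-1,-1),(-1,1))]
      cv2.polylines(z,[np.array(pts)],True,(255,0,0) if zz>.05 else (255,0,255),1)
cv2.imwrite("pics/w1z.png",z)
```

```text
flange [0.57003434 0.13597723 0.03308926] 0.00030357060902070493
```

View pics/w1z.png

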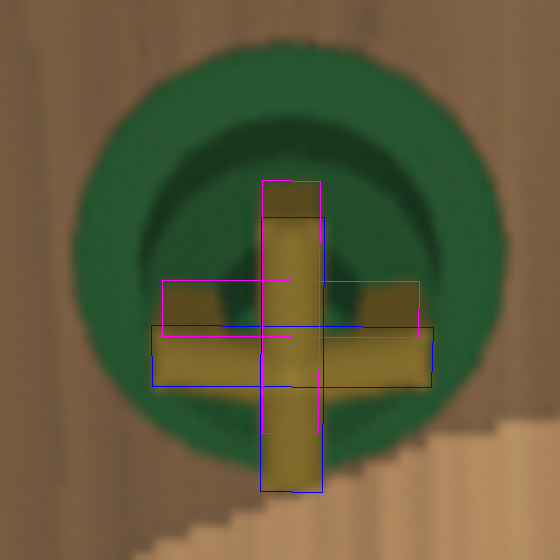

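The model overlay fits well: the reamer is at about (0.569, 0.136) with ribs at −2.3°, already matching the jaws. Descending.

Call:
move_arm([
  {"claw":1,"travel":[0.05,0.08,3.8],"turn":0},
  {"claw":1,"travel":[0,0,3.8],"turn":0},
  {"claw":1,"travel":[0,0,3.8],"turn":0},
  {"claw":1,"travel":[0,0,3.8],"turn":0},
  {"claw":1,"travel":[0,0,2.0],"turn":0},
])

```text
time: 2.7
ee_pos: [0.5672, 0.1351, 0.2279]
tcp_rot: [-179.7, 0.1, 87.8]
wrist_force: [0.2, -0.0, 0.1]
opening: 0.0856
```

Call:
move_arm([
  {"claw":1,"travel":[0,0,1.9],"turn":0},
  {"claw":1,"travel":[0,0,0],"turn":0},
  {"claw":1,"travel":[0,0,0],"turn":0},
])

```text
time: 2.95
ee_pos: [0.5682, 0.1354, 0.2132]
tcp_rot: [-179.9, 0.0, 87.7]
wrist_force: [-0.9, 0.5, 0.5]
opening: 0.0854
```

Run:
```python
from h import *
o=obs()
cv2.imwrite("pics/w2.png",viewer.camera("wrist"))
```

```text
t 2.95 pos [0.5682 0.1354 0.2132] rot [-1.799e+02  3.000e-02  8.769e+01] F [-0.9  0.5  0.5] T [ 0.03 -0.06  0.  ] op 0.0854 q [ 13.4  10.3  -5.2  74.6  -0.  105.7]
```

View pics/w2.png

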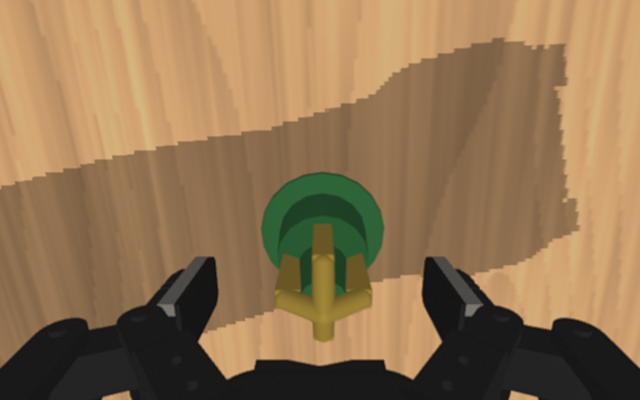

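The cross is between the pads: its centre is at u≈323 and the finger midpoint is at u≈320. Closing.

Call:
move_arm([
  {"claw":-1,"travel":[0,0,0],"turn":0},
  {"claw":-1,"travel":[0,0,0],"turn":0},
  {"claw":-1,"travel":[0,0,0],"turn":0},
  {"claw":-1,"travel":[0,0,0],"turn":0},
  {"claw":-1,"travel":[0,0,0],"turn":0},
], squeeze=75)

```text
time: 3.42
ee_pos: [0.5687, 0.1355, 0.2148]
tcp_rot: [179.9, -0.0, 87.6]
wrist_force: [-0.4, 0.5, 4.8]
opening: 0.0347
```

Call:
move_arm([
  {"claw":-1,"travel":[0,0,0],"turn":0},
  {"claw":-1,"travel":[0,0,0],"turn":0},
  {"claw":-1,"travel":[0,0,0],"turn":0},
])

```text
time: 3.67
ee_pos: [0.5687, 0.1355, 0.2148]
tcp_rot: [179.9, -0.0, 87.6]
wrist_force: [-1.7, 0.8, 6.2]
opening: 0.0343
```

Run:
```python
from h import *
o=obs()
cv2.imwrite("pics/w3.png",viewer.camera("wrist"))
```

```text
t 3.67 pos [0.5687 0.1355 0.2148] rot [ 1.7991e+02 -2.0000e-02  8.7570e+01] F [-1.7  0.8  6.2] T [-0.13  0.22  0.05] op 0.0343 q [ 13.4  10.2  -5.2  74.5  -0.  105.8]
```

View pics/w3.png

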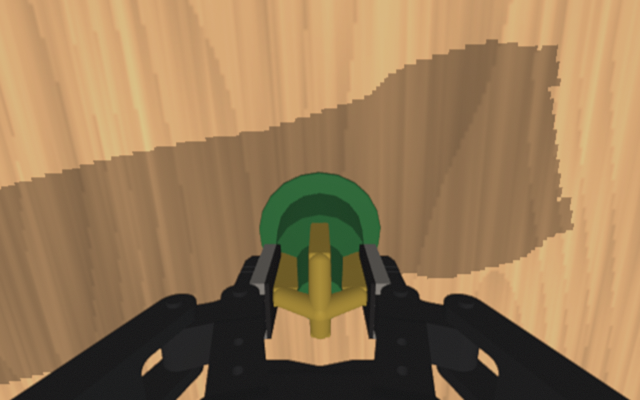

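Gripped: the opening is 34 mm and the reamer is centred at u≈320. I'll fit the flange to get the reamer's offset in the hand, then lift.

```bash
cat > ff.py <<'E'
from h import *
from scipy.optimize import least_squares
def flange(im,p,z,roi,vmax):
    h=cv2.cvtColor(im,cv2.COLOR_BGR2HSV)
    g=cv2.inRange(h,(40,80,25),(90,255,255)); m=np.zeros_like(g); m[roi[1]:roi[3],roi[0]:roi[2]]=255; g&=m
    cs,_=cv2.findContours(g,cv2.RETR_EXTERNAL,cv2.CHAIN_APPROX_NONE)
    hull=cv2.convexHull(max(cs,key=cv2.contourArea)).reshape(-1,2); up=hull[hull[:,1]<vmax]
    P=np.array([toz(p,u,z) for u in up])[:,:2]
    r=least_squares(lambda c:np.hypot(*(P-c[:2]).T)-.0338,[P[:,0].mean(),P[:,1].mean()-.02]); return r.x,np.abs(r.fun).max()
E
python3 - <<'E'
from ff import *
p=viewer.camera_params("wrist"); o=status.get_obs()
for f in("pics/w3.png","pics/w2.png"):
    c,e=flange(cv2.imread(f),p,.005,(200,150,420,290),235); print(c,e,c-o["ee_pos"][:2])
print("cam",p["xyz"]-o["ee_pos"])
E
```

```text
[0.56959036 0.13569408] 0.0007372185351238181 [0.0008312  0.00022799]
[0.57109837 0.13573974] 0.00043153332372666137 [0.00233921 0.00027365]
cam [ 0.0033789   0.07069345 -0.03087169]
```

Call:
move_arm([
  {"claw":-1,"travel":[0,0,-2],"turn":0},
  {"claw":-1,"travel":[0,0,-3.8],"turn":0},
  {"claw":-1,"travel":[0,0,-3.8],"turn":0},
  {"claw":-1,"travel":[0,0,-3.8],"turn":0},
  {"claw":-1,"travel":[0,0,-3.8],"turn":0},
])

```text
time: 4.13
ee_pos: [0.5681, 0.1353, 0.3875]
tcp_rot: [-180.0, 0.0, 87.6]
wrist_force: [0.8, 0.5, -0.6]
opening: 0.0343
```

Call:
move_arm([
  {"claw":-1,"travel":[0,0,-2],"turn":0},
  {"claw":-1,"travel":[0,0,0],"turn":0},
  {"claw":-1,"travel":[0,0,0],"turn":0},
])

```text
time: 4.38
ee_pos: [0.5687, 0.1355, 0.4067]
tcp_rot: [179.9, -0.0, 87.6]
wrist_force: [0.0, -0.3, -0.8]
opening: 0.0344
```

Run:
```python
from ff import *
o=obs();p=viewer.camera_params("wrist")
im=viewer.camera("wrist");cv2.imwrite("pics/w4.png",im)
zb=o["ee_pos"][2]-.2148; print(zb)
c,e=flange(im,p,zb+.005,(200,150,420,290),235); print(c,e,c-o["ee_pos"][:2])
print(delta([.502,-.266,.41],0))
```

```text
t 4.38 pos [0.5687 0.1355 0.4067] rot [ 1.7988e+02 -3.0000e-02  8.7570e+01] F [ 0.  -0.3 -0.8] T [-0.04  0.01 -0.02] op 0.0344 q [ 13.4   9.8  15.6  95.7  -0.  105.8]
0.19190271354866373
[0.56981276 0.13569484] 0.0009517376742369105 [0.00114215 0.00021462]
[-40.38977039  -4.94897229  -0.48493833]
```

View pics/w4.png

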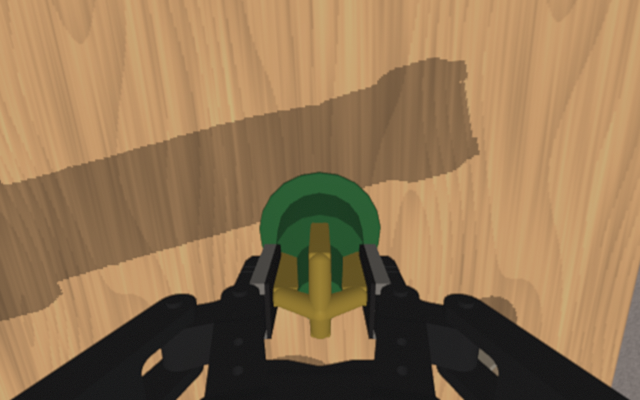

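The reamer is lifted and held unchanged. Next I'll pass over the press to y≈−0.266 so the wrist camera sits above the spindle.

Call:
move_arm([
  {"claw":-1,"travel":[-2.02,-0.25,-0.2],"turn":0},
  {"claw":-1,"travel":[-4.04,-0.5,-0.3],"turn":0},
  {"claw":-1,"travel":[-4.04,-0.5,0],"turn":0},
  {"claw":-1,"travel":[-4.04,-0.5,0],"turn":0},
  {"claw":-1,"travel":[-4.04,-0.5,0],"turn":0},
])

```text
time: 4.85
ee_pos: [0.5376, -0.0467, 0.4086]
tcp_rot: [-179.8, -0.0, 87.6]
wrist_force: [0.8, 0.2, -1.1]
opening: 0.0346
```

Call:
move_arm([
  {"claw":-1,"travel":[-4.04,-0.5,0],"turn":0},
  {"claw":-1,"travel":[-4.04,-0.5,0],"turn":0},
  {"claw":-1,"travel":[-4.04,-0.5,0],"turn":0},
  {"claw":-1,"travel":[-4.04,-0.5,0],"turn":0},
  {"claw":-1,"travel":[-4.04,-0.5,0],"turn":0},
])

```text
time: 5.27
ee_pos: [0.5038, -0.2479, 0.4086]
tcp_rot: [-179.9, -0.1, 87.6]
wrist_force: [1.4, 0.3, -1.0]
opening: 0.0345
```

Call:
move_arm([
  {"claw":-1,"travel":[-2.02,-0.2,0],"turn":0},
  {"claw":-1,"travel":[0,0,0],"turn":0},
  {"claw":-1,"travel":[0,0,0],"turn":0},
])

```text
time: 5.52
ee_pos: [0.5015, -0.2672, 0.4085]
tcp_rot: [-179.8, -0.1, 87.4]
wrist_force: [-0.7, -0.2, -1.4]
opening: 0.0346
```

Run:
```python
from ff import *
o=obs();p=viewer.camera_params("wrist")
im=viewer.camera("wrist");cv2.imwrite("pics/w5.png",im)
u=proj(p,[.502,-.186,.136]); print(u)
```

```text
t 5.52 pos [ 0.5015 -0.2672  0.4085] rot [-1.7983e+02 -9.0000e-02  8.7420e+01] F [-0.7 -0.2 -1.4] T [ 0.02  0.01 -0.02] op 0.0346 q [-28.1   7.7  13.5  96.    0.   64.5]
[314.89093835  84.1372774 ]
```

View pics/w5.png

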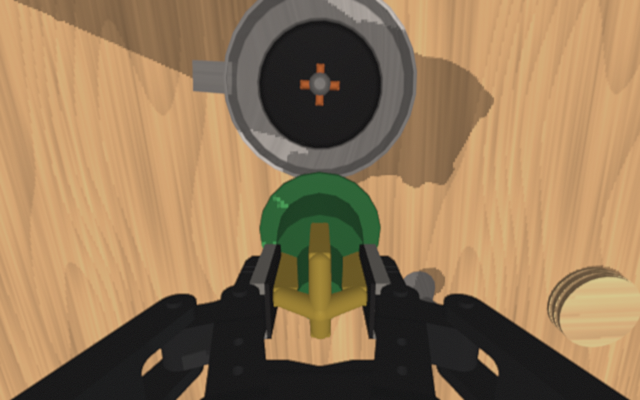

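The spindle is clearly visible at (320,84), with all four splines around the pin. Fitting its pose.

Run:
```python
from ff import *
o=status.get_obs();p=viewer.camera_params("wrist")
im=cv2.imread("pics/w5.png")
x0,y0,x1,y1=290,55,350,115
h=cv2.cvtColor(im,cv2.COLOR_BGR2HSV); m=cv2.inRange(h,(0,120,60),(16,255,255)); r=np.zeros_like(m); r[y0:y1,x0:x1]=255; m&=r
n,l,s,ce=cv2.connectedComponentsWithStats(m); 
ix=[i for i in range(1,n) if s[i,4]>10]; print(s[ix],ce[ix])
C=ce[ix]; W=np.array([toz(p,c,.134) for c in C])[:,:2]
c=W.mean(0); d=W-c; a=np.degrees(np.arctan2(d[:,1],d[:,0])); am=((a+45)%90)-45; print("centre",c,"ang",a,am,am.mean(),"r",np.hypot(*d.T))
cf,e=flange(im,p,o["ee_pos"][2]-.2148+.005,(200,160,420,290),235); print("flange",cf,e,cf-o["ee_pos"][:2],"tip",)
z=cv2.resize(im[y0:y1,x0:x1],(600,600),interpolation=cv2.INTER_CUBIC)
q=lambda X:tuple(np.round(((proj(p,X)-[x0,y0]+.5)*10-.5)).astype(int).tolist())
for k in range(4):
    t=np.radians(am.mean()+90*k);d=np.array([np.cos(t),np.sin(t),0]);nn=np.array([-d[1],d[0],0]);O=np.array([*c,.136])
    cv2.polylines(z,[np.array([q(O+d*rr+nn*w) for rr,w in((.007,.0025),(.013,.0025),(.013,-.0025),(.007,-.0025))])],True,(255,255,0),1)
cv2.polylines(z,[np.array([q([c[0]+.0035*np.cos(t),c[1]+.0035*np.sin(t),.151]) for t in np.linspace(0,6.28,30)])],True,(0,255,0),1)
cv2.imwrite("pics/w5z.png",z)
```

```text
[[316  63   9  10  88]
 [299  79  11  11  95]
 [330  80  10  11 101]
 [315  95   9  11  97]] [[320.          67.60227273]
 [304.09473684  84.44210526]
 [334.53465347  85.33663366]
 [319.         100.10309278]]
centre [ 0.50529446 -0.18531007] ang [ 85.35134496 177.37842161  -5.62843356 -94.09702077] [-4.64865504 -2.62157839 -5.62843356 -4.09702077] -4.248921938706729 r [0.01059362 0.01024832 0.01014656 0.01005808]
flange [ 0.5019395  -0.26580566] 0.0010173036614409686 [0.0002043  0.00041598] tip
```

View pics/w5z.png

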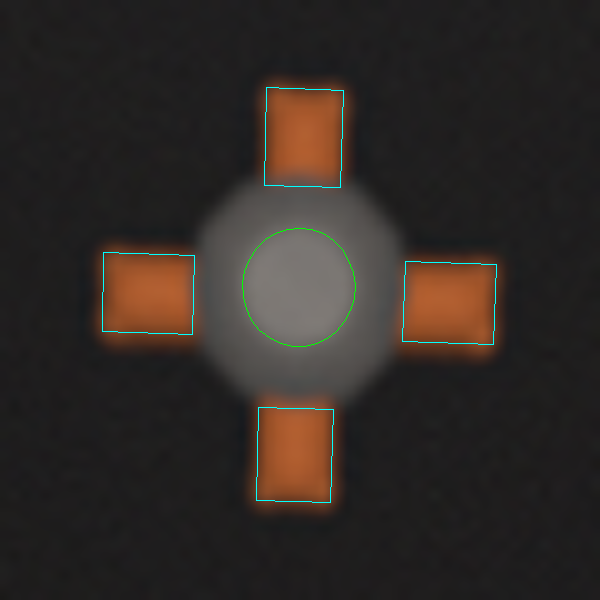

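The overlay fits. The drive is at about (0.5045, −0.1855) after correcting for wrist-camera bias, with yaw −4.2°. I'll move over it and turn +1.6°.

Call:
move_arm([
  {"claw":-1,"travel":[2.7,-0.03,0],"turn":0},
  {"claw":-1,"travel":[2.8,-0.02,0],"turn":0},
  {"claw":-1,"travel":[2.68,-0.02,0],"turn":1.6},
  {"claw":-1,"travel":[0,0,0],"turn":0},
  {"claw":-1,"travel":[0,0,0],"turn":0},
])

```text
time: 5.98
ee_pos: [0.5048, -0.182, 0.4105]
tcp_rot: [-180.0, -0.0, 86.2]
wrist_force: [0.2, 0.4, -1.1]
opening: 0.0345
```

Run:
```python
from ff import *
o=obs(); print(delta([.5045,-.1855,.37],0))
for n in("side","top"):
    im=viewer.camera(n);cv2.imwrite(f"pics/{n}6.png",im)
a=cv2.imread("pics/side6.png")[170:330,240:420]; b=cv2.imread("pics/top6.png")[200:320,330:460]
cv2.imwrite("pics/z6.png",np.hstack([cv2.resize(a,(420,373),interpolation=2),cv2.resize(b,(404,373),interpolation=2)])[:,:800])
```

```text
t 5.98 pos [ 0.5048 -0.182   0.4105] rot [-1.7998e+02 -1.0000e-02  8.6190e+01] F [ 0.2  0.4 -1.1] T [0.   0.01 0.01] op 0.0345 q [-19.8   3.3   8.9  95.7   0.   74. ]
[-0.35275148 -0.00708723  4.04506247]
```

View pics/z6.png

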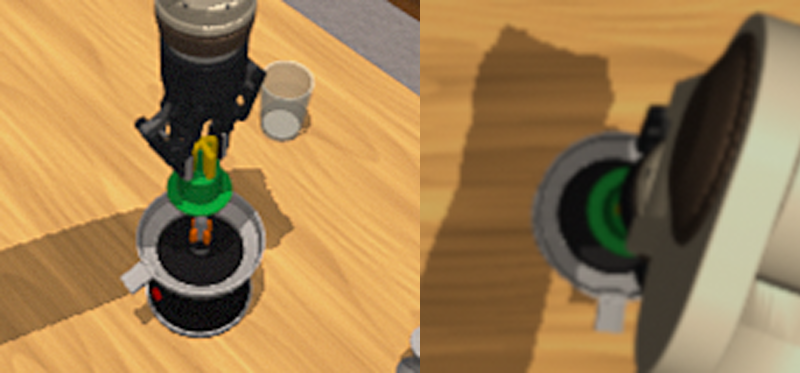

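Both views show the reamer roughly above the spindle. The arm was still settling by about 1 mm during the last picture. With that corrected the target is (0.5045, −0.1862), so I'll shift and start down.

Call:
move_arm([
  {"claw":-1,"travel":[-0.42,0,1.5],"turn":0.4},
  {"claw":-1,"travel":[0,0,1.5],"turn":0},
  {"claw":-1,"travel":[0,0,0],"turn":0},
  {"claw":-1,"travel":[0,0,0],"turn":0},
  {"claw":-1,"travel":[0,0,0],"turn":0},
])

```text
time: 6.5
ee_pos: [0.5043, -0.1888, 0.3813]
tcp_rot: [180.0, 0.0, 85.5]
wrist_force: [0.0, 0.1, -0.2]
opening: 0.0345
```

Call:
move_arm([
  {"claw":-1,"travel":[0,0,0],"turn":0},
  {"claw":-1,"travel":[0,0,0],"turn":0},
  {"claw":-1,"travel":[0,0,0],"turn":0},
])

```text
time: 6.75
ee_pos: [0.5044, -0.1886, 0.3813]
tcp_rot: [180.0, 0.0, 85.6]
wrist_force: [0.4, -0.1, -0.5]
opening: 0.0346
```

Run:
```python
from ff import *
o=obs(); print(delta([.5045,-.1862,.33],0))
im=viewer.camera("side");cv2.imwrite("pics/side7.png",im); obs()
cv2.imwrite("pics/z7.png",cv2.resize(im[210:320,270:390],(600,550),interpolation=2))
p=viewer.camera_params("side")
# predicted pixels for reamer flange centre & pin tip
print(proj(p,[*o["ee_pos"][:2],o["ee_pos"][2]-.2148]),proj(p,[.5045,-.1862,.151]),proj(p,[.5045,-.1862,.118]))
```

```text
t 6.75 pos [ 0.5044 -0.1886  0.3813] rot [1.7995e+02 1.0000e-02 8.5560e+01] F [ 0.4 -0.1 -0.5] T [ 0.04 -0.02 -0.07] op 0.0346 q [-20.5   2.9   5.3  92.3   0.   73.9]
[ 0.24039041 -0.01623791  5.13028811]
t 6.8 pos [ 0.5044 -0.1886  0.3811] rot [1.7996e+02 1.0000e-02 8.5560e+01] F [-0.1 -0.3 -0.4] T [0.   0.03 0.01] op 0.0343 q [-20.5   2.9   5.3  92.3   0.   73.9]
[326.50051738 259.69753774] [325.72137208 262.67677519] [325.45081971 270.07952953]
```

View pics/z7.png

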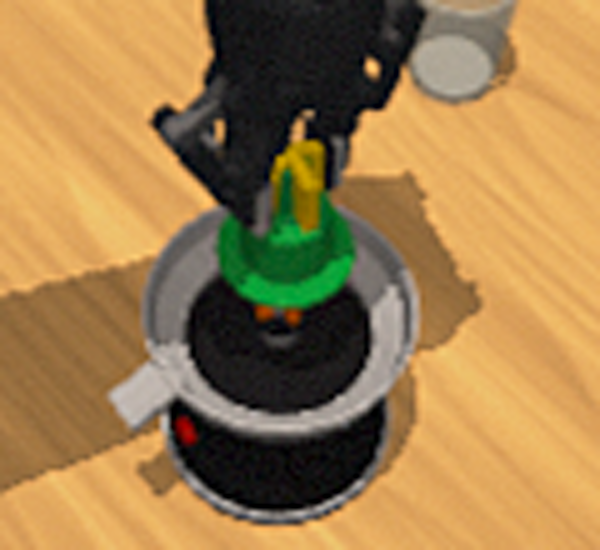

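The orange splines at zoom (278,316) are just below the flange, which is centred at about (286,265). TCP y settled at −0.1886, so I'll shift +2.4 mm and then measure reamer against spindle in the side view.

Call:
move_arm([
  {"claw":-1,"travel":[0.24,-0.02,0],"turn":0},
  {"claw":-1,"travel":[0,0,0],"turn":0},
  {"claw":-1,"travel":[0,0,0],"turn":0},
  {"claw":-1,"travel":[0,0,0],"turn":0},
])

```text
time: 7.13
ee_pos: [0.5044, -0.186, 0.3807]
tcp_rot: [-180.0, 0.0, 85.6]
wrist_force: [-0.2, 0.1, -1.2]
opening: 0.0345
```

Run:
```python
from ff import *
o=obs(); p=viewer.camera_params("side")
im=viewer.camera("side");cv2.imwrite("pics/side8.png",im); obs()
zb=o["ee_pos"][2]-.2148
h=cv2.cvtColor(im,cv2.COLOR_BGR2HSV); g=cv2.inRange(h,(45,100,30),(85,255,255)); r=np.zeros_like(g); r[230:290,300:350]=255; g&=r
cs,_=cv2.findContours(g,cv2.RETR_EXTERNAL,cv2.CHAIN_APPROX_NONE); c=max(cs,key=cv2.contourArea).reshape(-1,2).astype(float)
print("bbox",c.min(0),c.max(0))
# widest: left/right & bottom extremes; compare with projection of flange circle
def circ(cx,cy): return np.array([proj(p,[cx+.034*np.cos(t),cy+.034*np.sin(t),zz]) for t in np.linspace(0,6.28,90) for zz in (zb,zb+.005)])
C=circ(*o["ee_pos"][:2]); print("pred bbox",C.min(0),C.max(0))
# splines in side0
a=cv2.imread("pics/side0.png"); hh=cv2.cvtColor(a,cv2.COLOR_BGR2HSV); m=cv2.inRange(hh,(3,150,90),(16,255,255)); r[:]=0; r[258:282,316:336]=255; m&=r
ys,xs=np.nonzero(m); print("orange",xs.min(),xs.max(),ys.min(),ys.max(),xs.mean(),ys.mean())
for X in ((.5045,-.1862),(.502,-.186)):
    print("pred spl",[proj(p,[*X,z]).round(2).tolist() for z in (.118,.136,.151)])
cv2.imwrite("pics/z8.png",np.hstack([cv2.resize(a[245:290,300:350],(400,360),interpolation=2),cv2.resize(im[235:290,300:350],(400,360),interpolation=2)]))
```

```text
t 7.13 pos [ 0.5044 -0.186   0.3807] rot [-180.      0.     85.57] F [-0.2  0.1 -1.2] T [-0.02 -0.01  0.03] op 0.0345 q [-20.2   2.8   5.1  92.3  -0.   74.2]
t 7.18 pos [ 0.5043 -0.1861  0.3807] rot [180.     0.    85.57] F [-0.4  1.  -0.9] T [-0.01 -0.01 -0.02] op 0.0347 q [-20.3   2.8   5.1  92.3  -0.   74.2]
bbox [313. 244.] [339. 270.]
pred bbox [311.6972096  246.55101613] [339.91635256 271.26535489]
orange 321 330 263 274 325.537037037037 269.24074074074076
pred spl [[325.45, 270.08], [325.6, 266.09], [325.72, 262.68]]
pred spl [[324.66, 270.59], [324.8, 266.6], [324.91, 263.19]]
```

View pics/z8.png

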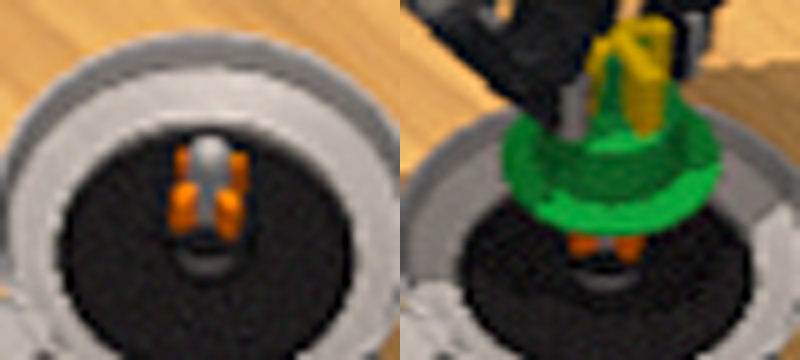

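Side view: the flange centre is at u≈326 and the splines at u≈325.6, aligned within about 0.5 mm. Descending slowly over the pin and watching force.

Call:
move_arm([
  {"claw":-1,"travel":[0,0,0.6],"turn":0},
  {"claw":-1,"travel":[0,0,0.6],"turn":0},
  {"claw":-1,"travel":[0,0,0.4],"turn":0},
  {"claw":-1,"travel":[0,0,0.4],"turn":0},
  {"claw":-1,"travel":[0,0,0],"turn":0},
])

```text
time: 7.6
ee_pos: [0.5042, -0.1861, 0.3594]
tcp_rot: [-179.9, -0.0, 85.6]
wrist_force: [-1.4, -0.1, -1.3]
opening: 0.0344
```

Call:
move_arm([
  {"claw":-1,"travel":[0,0,0.3],"turn":0},
  {"claw":-1,"travel":[0,0,0.3],"turn":0},
  {"claw":-1,"travel":[0,0,0],"turn":0},
  {"claw":-1,"travel":[0,0,0],"turn":0},
])

```text
time: 7.93
ee_pos: [0.5043, -0.1861, 0.3545]
tcp_rot: [-180.0, -0.0, 85.6]
wrist_force: [-0.8, 0.1, -0.3]
opening: 0.0341
```

The bore is over the pin with no side load. Continuing down past the spline tops, which are at TCP z≈0.351.

Call:
move_arm([
  {"claw":-1,"travel":[0,0,0.3],"turn":0},
  {"claw":-1,"travel":[0,0,0.3],"turn":0},
  {"claw":-1,"travel":[0,0,0.3],"turn":0},
  {"claw":-1,"travel":[0,0,0],"turn":0},
  {"claw":-1,"travel":[0,0,0],"turn":0},
])

```text
time: 8.35
ee_pos: [0.5043, -0.1861, 0.3454]
tcp_rot: [-180.0, -0.0, 85.6]
wrist_force: [-0.5, -1.1, -0.2]
opening: 0.0343
```

The underside is 5 mm below the spline tops with no force, so the reamer has meshed. Continuing to the seat.

Call:
move_arm([
  {"claw":-1,"travel":[0,0,0.4],"turn":0},
  {"claw":-1,"travel":[0,0,0.3],"turn":0},
  {"claw":-1,"travel":[0,0,0.3],"turn":0},
  {"claw":-1,"travel":[0,0,0],"turn":0},
  {"claw":-1,"travel":[0,0,0],"turn":0},
])

```text
time: 8.77
ee_pos: [0.5043, -0.1861, 0.3354]
tcp_rot: [-180.0, -0.0, 85.6]
wrist_force: [0.1, 0.4, -0.6]
opening: 0.0344
```

Call:
move_arm([
  {"claw":-1,"travel":[0,0,0.2],"turn":0},
  {"claw":-1,"travel":[0,0,0.1],"turn":0},
  {"claw":-1,"travel":[0,0,0],"turn":0},
  {"claw":-1,"travel":[0,0,0],"turn":0},
])

```text
time: 9.1
ee_pos: [0.5043, -0.1861, 0.3327]
tcp_rot: [180.0, 0.0, 85.6]
wrist_force: [-0.3, -0.3, -1.2]
opening: 0.0345
```

Call:
move_arm([
  {"claw":-1,"travel":[0,0,0.2],"turn":0},
  {"claw":-1,"travel":[0,0,0.2],"turn":0},
  {"claw":-1,"travel":[0,0,0],"turn":0},
  {"claw":-1,"travel":[0,0,0],"turn":0},
])

```text
time: 9.43
ee_pos: [0.5042, -0.1861, 0.3299]
tcp_rot: [179.9, 0.0, 85.6]
wrist_force: [-2.6, 1.2, 9.6]
opening: 0.0344
```

The seat is reached at about z=0.332 and the spring now reads 9.6 N. Pressing to the stop.

Call:
move_arm([
  {"claw":-1,"travel":[0,0,0.15],"turn":0},
  {"claw":-1,"travel":[0,0,0.15],"turn":0},
  {"claw":-1,"travel":[0,0,0],"turn":0},
  {"claw":-1,"travel":[0,0,0],"turn":0},
])

```text
time: 9.77
ee_pos: [0.5042, -0.1861, 0.3272]
tcp_rot: [179.9, 0.0, 85.6]
wrist_force: [-3.7, 0.6, 10.4]
opening: 0.0345
```

Call:
move_arm([
  {"claw":-1,"travel":[0,0,0.1],"turn":0},
  {"claw":-1,"travel":[0,0,0],"turn":0},
  {"claw":-1,"travel":[0,0,0],"turn":0},
])

```text
time: 10.02
ee_pos: [0.5042, -0.1861, 0.3264]
tcp_rot: [179.9, 0.0, 85.6]
wrist_force: [-3.5, 2.0, 10.4]
opening: 0.0346
```

Call:
move_arm([
  {"claw":-1,"travel":[0,0,0.1],"turn":0},
  {"claw":-1,"travel":[0,0,0],"turn":0},
  {"claw":-1,"travel":[0,0,0],"turn":0},
])

```text
time: 10.27
ee_pos: [0.5041, -0.1861, 0.3261]
tcp_rot: [179.9, 0.1, 85.6]
wrist_force: [-4.4, 1.8, 15.9]
opening: 0.0342
```

The stop is engaging at about z=0.326, with force rising from 10 to 16 N. One more small push for margin, then check.

Call:
move_arm([
  {"claw":-1,"travel":[0,0,0.1],"turn":0},
  {"claw":-1,"travel":[0,0,0],"turn":0},
  {"claw":-1,"travel":[0,0,0],"turn":0},
  {"claw":-1,"travel":[0,0,0],"turn":0},
  {"claw":-1,"travel":[0,0,0],"turn":0},
])

```text
time: 10.68
ee_pos: [0.504, -0.186, 0.326]
tcp_rot: [179.8, 0.1, 85.6]
wrist_force: [-6.9, 0.8, 21.3]
opening: 0.0347
```

Run:
```python
from ff import *
obs(); im=viewer.camera("side"); w=viewer.camera("wrist"); t=viewer.camera("top"); obs()
cv2.imwrite("pics/z9.png",np.hstack([cv2.resize(im[190:340,280:380],(400,600),interpolation=2)[:500],cv2.resize(w[100:350,220:420],(400,500),interpolation=2)]))
cv2.imwrite("pics/top9.png",t)
```

```text
t 10.68 pos [ 0.504 -0.186  0.326] rot [1.798e+02 7.000e-02 8.556e+01] F [-6.9  0.8 21.3] T [ 0.56  1.67 -0.04] op 0.0347 q [-20.3   2.2  -1.5  86.   -0.   74.2]
t 10.83 pos [ 0.504  -0.1861  0.326 ] rot [1.798e+02 7.000e-02 8.556e+01] F [-6.2  2.6 21.1] T [ 0.46  1.76 -0.01] op 0.0344 q [-20.3   2.2  -1.5  86.   -0.   74.2]
```

View pics/z9.png

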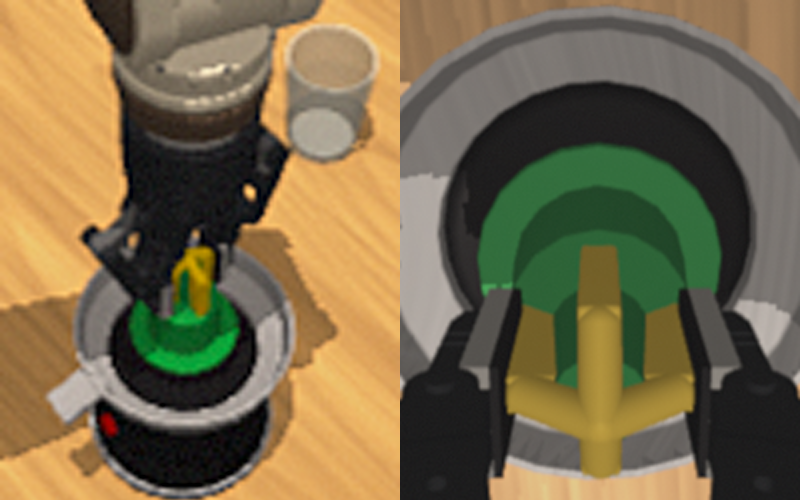

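View pics/top9.png

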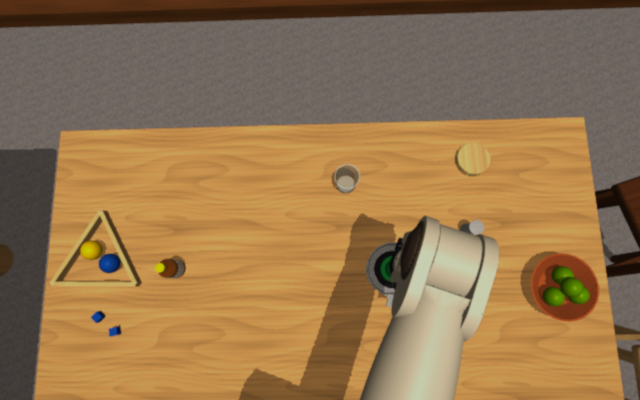

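The reamer sits upright and home in the bowl, and its position in the hand is unchanged. The force holds steady at 21 N against the stop. The tumbler (346,179), bottle (171,268) and jigger (472,229) are where they started. Handing in.

```bash
python3 -c "
from h import *
obs(); bot.job_done(); obs()"
```

```text
t 10.83 pos [ 0.504  -0.1861  0.326 ] rot [1.798e+02 7.000e-02 8.556e+01] F [-6.2  2.6 21.1] T [ 0.46  1.76 -0.01] op 0.0344 q [-20.3   2.2  -1.5  86.   -0.   74.2]
the job is handed in; nothing more can be done
the job is handed in; nothing more can be done
```

The reamer is on the drive spindle, meshed, fully home and pressed down to the stop. I handed the job in at about 10.8 s with the gripper still holding it.

- **Grip and fit:** I gripped the reamer by its rib ends at 75 N and turned it under 2° to match the splines. It slid over the pin and splines with no noticeable force and met the seat at about the expected height, TCP z ≈ 0.332.
- **Press:** I pushed about 6 mm past the seat. The force held at about 10 N on the spring, then rose to a steady 21 N at TCP z = 0.326, which I read as the stop.
- **Last checks:** The tool was within about 0.2° of vertical. The finger opening stayed at 34 mm and the reamer did not slip in the hand. The tumbler, bottle and jigger looked unmoved in the top view.
- **Disagreements:** A side force of about 6–7 N remained, so the reamer is probably about 1 mm off-centre, within the socket's play. The top and wrist cameras differed by about 3 mm in x. I used the wrist estimate, and the side view agreed with it to about 0.5 mm.
- **Not measured:** The plunger and switch have no direct reading, so "fully pressed" is inferred from the force and height.

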